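# Fit the green sleeve on the badge press and run it under the ram

### The arm

A 6-joint arm with a two-finger parallel gripper is mounted at the origin on the work surface. World frame = base frame: x ahead of the robot, y to its left, z up, the work surface at z = 0. Lengths are in m, angles in rad, forces in N, time in s.
With the tool pointing down it reaches from about 0.25 to 0.775 m from the base axis. Payload 4 kg.
Tool frame: the origin (TCP) lies at the very end of the fingers, on their centre line; the grasp point (between the pads) lies 19 mm behind it (robot.hold_point_z is the distance from the TCP to the grasp point, in m); z points along the fingers, y is the line along which they close (so a half turn about z gives the same grasp; the last joint's range is limited). The gripper opens to 94 mm and grips with 3 to 60 N. Pads are 16 mm wide; open, the fingers measure 119 mm over their backs; the gripper's body (75 mm by 177 mm) begins 78 mm behind the grasp point.
Start: joints at [1.246, 0.087, 1.371, -0, 1.684, -0.103], TCP at [0.121, 0.537, 0.206] pointing down, gripper open.
Joint ranges: [-3.1, 3.1], [-0.76, 2.03], [0.27, 2.55], [-1.08, 4.22], [0.17, 2.65], [-2.57, 2.57]. Speed limits (rad/s): [2.79, 2.79, 3.14, 3.14, 3.14, 3.14].

### API

Orientations are given as [roll, pitch, yaw] about the fixed x, y, z axes, in that order (R = Rz(yaw) Ry(pitch) Rx(roll)).
In Python, from bench import robot gives the robot as it stands.
- The arm moves only by the tool carry_out, never from a script. Its argument "steps" is a list of rows, each a list of 3 entries, a list of its own where there are three numbers: the shift along the tool's x, y, z in m, then the turn about the tool's z in units of 10 degrees (1.0 is 10 degrees), then the closure, from -1 (fully open) to 1 (shut). In form: [[[tx, ty, tz], roll, jaw], ...]. A call has 1 to 10 rows; each row is the pose to reach, as a shift and turn from the pose commanded when the call began, along the tool's axes at that moment; what a row does not reach only later rows make up. A row lasts 1/8 s, in which the tool goes at most 62.5 mm and 10.7 degrees, less where a joint would pass 70% of its speed; a pose out of reach is approached as far as the arm can. A call with a gripper value outside its range is refused whole. The fingers move at their own pace and stop on an object; the grip force is fixed at half the most. Time passes only in rows, so rows that repeat a pose let the fingers close. It gives the time, the measured TCP pose, the force, the opening and the grip force at its end, in the units of the state.
- robot.get_obs(): the state, without advancing time (a new reading comes with each control period).
- robot.snapshot(name): name is "scene" or "top" or "wrist"; returns a dict with "image" (480x640x3 uint8, red, green, blue), "z_map" (480x640 float32, m along the optical axis (not along the pixel's ray), 0 where there is no reading), "mtx" (3x3 intrinsics, pixels), "R" (3x3) and "t" (3): a world point X has camera coordinates R X + t. Camera axes: x right, y down, z forward; pixel columns grow to the right and rows downward; lengths in m; the calibration is good to about 2 mm. The wrist camera is an equidistant fisheye: a pixel r from the principal point sees the ray r / f radians off the axis. A picture is of the moment at which its call begins.
- robot.close_job(): hands the job in; it is judged then, once.
The state is a dict: "time": time; "joint_positions": joint angles; "qvel": joint speeds; "joint_torque": joint torques, N m; "tool_pos": TCP position; "ee_rot": TCP orientation; "wrist_force": force on the tool from outside, world axes, zero at the start; "wrist_torque": the same for the moment, N m; "width": finger opening in m; "finger_force": force on a finger pad.
Only numpy, scipy, OpenCV 4.12 (cv2) and the standard library are available. Lean on these libraries where they do the work, as an engineer would, in place of code of your own. Each camera call takes 0.05 s, during which the arm holds its last target. There are 200 camera calls.

### The job

Set up the leaning orange badge press: push the green sleeve fully home onto the brass spigot of the sliding carriage, so that it sits flush on the flange, then slide the carriage all the way to its stop under the ram. Let go of everything, and leave the other dies, badges and tools where they are.

Things in the scene. Friction and masses are not known exactly. Their poses are not given: they have to be found in the camera images.
- sleeve: the loose green sleeve: a plain open tube, outside 50 mm, bore 41 mm, 50 mm long, 60 to 130 g, both ends alike. It starts standing upright on the table to the robot's right of the press, in one of three places among two other dies. Origin at the centre of its underside as it starts; z = its axis.
- sleeve_mid (a point): centre of the green sleeve, half way along its axis (25 mm from each end).
- spigot_seat (a point): centre of the flange face on which the sleeve must sit, on the sliding carriage. z = the spigot's axis, leaning 30 degrees from vertical towards the robot; y = level, along the slide, from the ram to the loading end and post; x = up the slope, away from the robot. A sleeve fully home has its centre 25 mm along z from here. All of this turns with the press's yaw (up to 0.2 rad).
- spigot_tip (a point): centre of the top of the brass spigot, 30 mm along z from spigot_seat, same axes. The spigot is 38 mm in diameter, its last 4 mm tapering to 31 mm. It rises from a flange 60 mm wide and 5 mm thick on a steel plate 90 mm (x) by 160 mm (y, from -45 to +115 mm of the spigot).
- post_mid (a point): middle of the black post by which the carriage is pushed: 16 mm diameter, 45 mm tall, parallel to the spigot and 90 mm from it at the loading (+y) end of the plate; this point is 25 mm above the plate, 20 mm below the post's top. Same axes as spigot_seat. Nothing on the press stands on the post's +y side.
- carriage (a joint): travel of the carriage on its level slide, m: 0 = pulled out to the loading end, 0.14 = at its stop, spigot exactly under the ram; it grows as the carriage moves along spigot_seat's -y. Starts between 0 and 0.03. Drags with about 4 N of friction and stays where it is left.
- ram_face (a point): centre of the flat underside of the steel ram die (64 mm diameter), on the spigot's axis once the carriage is at its stop; 68 mm along that axis above the flange face, so a seated sleeve passes under it with 18 mm to spare, and no sleeve can be put on there. The orange head above is 70 mm wide along the slide.
- press: the fixed orange press on a white board, 12 mm thick (x -130 to +170, y -95 to +275 mm). Origin on the table below the ram axis; axes upright, y along the slide to the loading end, x away from the robot. Column at x 60 to 150, within 45 mm of y = 0; the head is up to 0.32 m high and overhangs to x -140 mm; a hand lever at y = -48 mm goes up and back to x 130 mm, 0.45 m high.
- wide_ring: bystander: bare steel ring, outside 64 mm, 28 mm tall, origin under its centre; leave it.
- die_puck: bystander: dark steel stepped die, 54 mm diameter, 30 mm tall, origin under its centre; leave it.
- badge_a: bystander: blue badge, 44 mm disc, 6 mm thick, lying on the press's board in front of the slide; leave it.
- badge_b: bystander: white badge, 44 mm disc, 6 mm thick, on the table at the robot's right; leave it.
- oil: bystander: white bottle with red cap, 48 mm diameter, 130 mm tall, standing on the table at the robot's left; leave it.
- driver: bystander: screwdriver lying on the table left of the press's board; leave it.
Things that resemble listed ones, but are neither listed nor needed, are in the scene too. Several things have the shape of the sleeve; the one meant has the colours described above.

How it is judged:
By the outcome, as a careful person would: the job done as asked, in the order asked, and still so for the second after the job is handed in, with the robot touching nothing.
It also fails if it takes over 69 s, if anything falls off the work surface, if the arm or the gripper's body presses on something with over 40 N, if the wrist force passes 120 N, or if a joint passes its speed limit or range.

## Working session

There is one attempt and no reset: what is moved stays moved. The work goes in short steps, Python scripts to look and compute and a tool call to move; the robot and the scene stay as the last step left them, time stands still between calls to the robot, and variables do not carry over. Pictures are saved under pics/ and viewed, at most 10 in all, crops included, and the job is handed in when it is done.

Besides the shell and the picture viewer there is one more tool, called as name([rows], argument=value, ...), one row to a line, values as JSON. carry_out: Moves the arm, as the interface text tells. Its arguments: {"type":"object","properties":{"steps":{"type":"array","items":{"type":"array"}}},"required":["steps"]}

```bash
mkdir -p pics; ls; cat > h.py <<'E'
from bench import robot
import numpy as np, cv2
from scipy.spatial.transform import Rotation as Ro
def snap(n,f=None):
    s=robot.snapshot(n)
    if f: cv2.imwrite(f'pics/{f}.png',s['image'][:,:,::-1])
    np.savez(f'/tmp/{n}.npz',**s)
    return s
def load(n): return dict(np.load(f'/tmp/{n}.npz'))
def pts(s):
    K=s['mtx'];z=s['z_map'];v,u=np.mgrid[:480,:640]
    c=np.stack([(u-K[0,2])/K[0,0]*z,(v-K[1,2])/K[1,1]*z,z],-1)
    return (c-s['t'])@s['R']
E
python3 - <<'E'
from h import *
a=snap('scene','scene');b=snap('top','top')
o=robot.get_obs()
for k in o: print(k,o[k])
for s in(a,b): print(s['mtx'],-s['R'].T@s['t'],s['R'][2],(s['z_map']>0).mean())
E
```

```text
pics
time 0.1
joint_positions [ 1.24590533e+00  8.79037902e-02  1.37206873e+00 -3.77151222e-05
  1.68361938e+00 -1.03107375e-01]
qvel [ 2.16925409e-04 -2.16006100e-04 -2.29727338e-03  2.05723413e-03
 -3.77146488e-05  7.53290915e-04]
joint_torque [ 2.42180118e-03 -3.41249156e+01 -3.03302836e+01  7.19700172e-02
  3.04517196e-02 -8.09681478e-05]
tool_pos [0.12084734 0.53605637 0.20442628]
ee_rot [-3.13960016e+00 -1.68487706e-04  2.91980466e+00]
wrist_force [ 0.49585523  0.47576474 -0.00725633]
wrist_torque [ 0.02665527 -0.05039289  0.03193776]
finger_force 0.0
width 0.09421935385373222
[[606.15058444   0.         319.96955645]
 [  0.         606.15058444 241.80115113]
 [  0.           0.           1.        ]] [ 1.36059948 -0.56015452  0.93960715] [-0.68458063  0.39505686 -0.61260055] 0.99611328125
[[612.27215977   0.         311.07639725]
 [  0.         612.27215977 243.65673206]
 [  0.           0.           1.        ]] [ 0.20385627 -0.00257883  1.50637079] [ 0.19185834 -0.00973816 -0.98137432] 0.9962760416666666
```

View pics/scene.png

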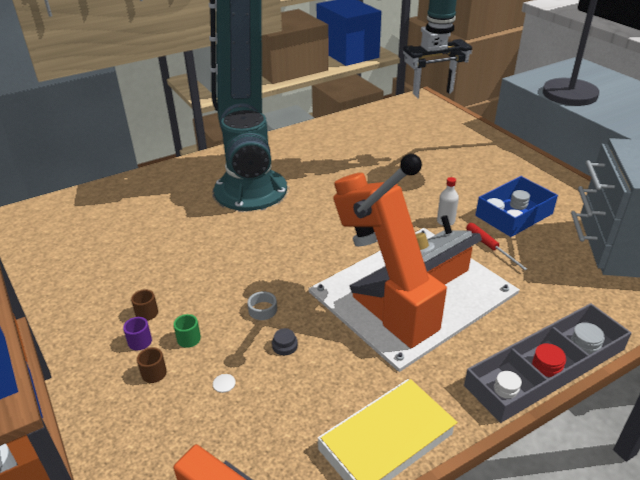

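View pics/top.png

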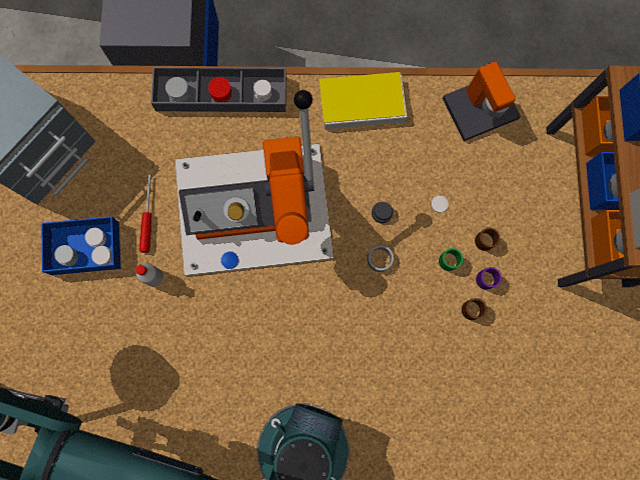

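The top view shows the board, with the spigot at about (235,211), the post at (197,216), and the press head at (290,195). Things that could be taken for the sleeve:
- green tube: top (451,259), scene (187,331)
- purple tube: top (489,278)
- two brown tubes: top (487,239) and (474,309)
- steel ring: top (381,258)

I choose the green one. Next I measure it and check the choice in a close crop.

```bash
python3 - <<'E'
from h import *
for n,(x0,y0,x1,y1) in (('top',(170,140,340,280)),('scene',(90,230,320,420))):
    s=load(n);P=pts(s);hsv=cv2.cvtColor(s['image'],cv2.COLOR_RGB2HSV)
    g=cv2.inRange(hsv,(50,90,40),(80,255,255))>0
    nn,lab,st,ce=cv2.connectedComponentsWithStats(g.astype(np.uint8))
    for i in range(1,nn):
        if st[i,4]>60: 
            q=P[lab==i]; print(n,'green',st[i],ce[i].round(1),'z',np.percentile(q[:,2],[5,50,95]).round(4))
            r=q[q[:,2]>q[:,2].max()-.006]; 
            A=np.c_[2*r[:,:2],np.ones(len(r))];c=np.linalg.lstsq(A,(r[:,:2]**2).sum(1),rcond=None)[0]
            print('  rimfit',c[:2].round(4),'r',np.sqrt(c[2]+c[:2]@c[:2]).round(4),'bbox',((r.min(0)+r.max(0))/2).round(4),np.ptp(r,axis=0).round(4))
    br=cv2.inRange(hsv,(15,80,60),(32,255,255))>0
    hi=P[:,:,2]>.1
    m=br&hi; nn,lab,st,ce=cv2.connectedComponentsWithStats(m.astype(np.uint8))
    for i in range(1,nn):
        if st[i,4]>60: q=P[lab==i];print(n,'brass',st[i],ce[i].round(1),q.mean(0).round(4),q.min(0).round(4),q.max(0).round(4))
s=load('top');P=pts(s)
# board outline
w=(cv2.inRange(cv2.cvtColor(s['image'],cv2.COLOR_RGB2HSV),(0,0,150),(180,40,255))>0)&(abs(P[:,:,2]-.012)<.006)
w[:130]=0;w[290:]=0;w[:,:165]=0;w[:,345:]=0
print('board z',np.median(P[w][:,2]));r=cv2.minAreaRect(P[w][:,:2].astype(np.float32));print(r)
i1=cv2.resize(s['image'][140:280,165:345],None,fx=4,fy=4,interpolation=2)[:560,:720]
c=load('top')['image'][220:330,420:520];i2=cv2.resize(c,(400,440))
cv2.imwrite('pics/press.png',i1[:,:,::-1]);cv2.imwrite('pics/green.png',i2[:,:,::-1])
E
```

```text
top green [439 248  24  23 237] [450.8 258.8] z [0.0101 0.0415 0.0548]
  rimfit [ 0.4536 -0.3582] r 0.0223 bbox [ 0.4536 -0.3577  0.0572] [0.0434 0.045  0.0059]
top brass [228 202  16  18 210] [235. 211.] [0.5503 0.1603 0.1257] [0.5323 0.1419 0.1075] [0.576  0.1769 0.1381]
scene green [174 314  26  33 694] [186.7 330.4] z [0.0064 0.0324 0.0511]
  rimfit [ 0.6099 -0.2511] r 0.8119 bbox [ 1.3606 -0.5602  0.9396] [0. 0. 0.]
scene brass [   13     0   198    81 11251] [108.8  31.9] [-0.7338 -0.1371  0.2677] [-0.7633 -0.5602  0.1513] [1.3606 0.2195 0.9396]
scene brass [263   0  50  35 673] [274.7  13.8] [-0.7721  0.4918  0.2107] [-1.0223 -0.5602  0.1499] [1.3606 0.79   0.9396]
scene brass [416 232  13  18 144] [422.  240.4] [0.5614 0.1598 0.1226] [0.5359 0.1467 0.1051] [0.5746 0.1784 0.1388]
board z 0.012695057775484232
((0.5880323648452759, 0.12931542098522186), (0.3006246089935303, 0.36947038769721985), 6.80453634262085)
```

View pics/press.png

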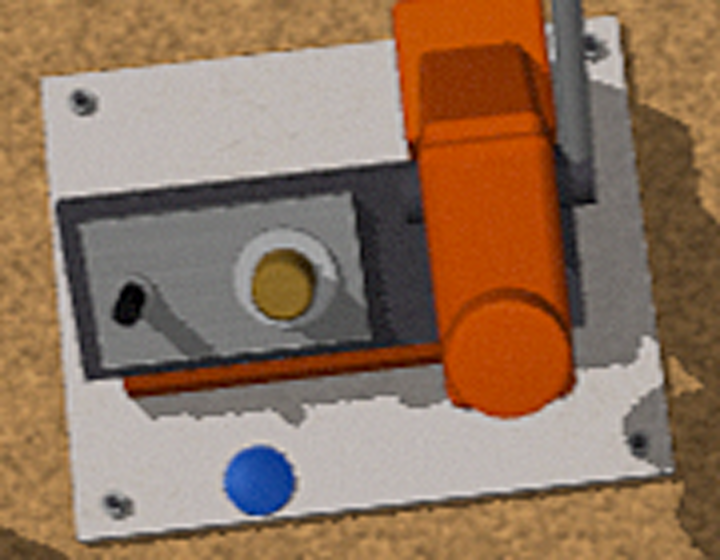

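View pics/green.png

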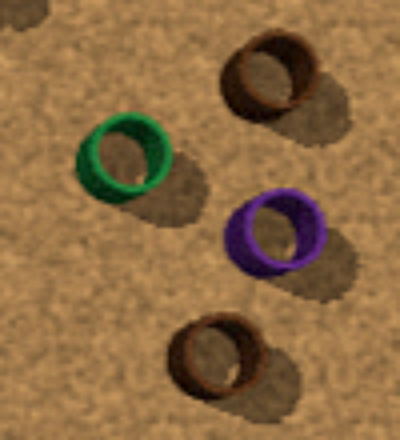

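The crop confirms the choice: the only green tube is at top (451,259), standing clear of the brown and purple ones. In the press crop, the spigot, flange, post and ram head are all visible. Next I measure the press frame, the spigot and the post.

```bash
cat >> h.py <<'E'
YAW=0.1188; O=np.array([.5788,.0375,0])
RT=Ro.from_euler('z',YAW)*Ro.from_euler('y',-np.pi/6)
def to(p):  # shift in tool axes from measured pose
    o=robot.get_obs();R=Ro.from_euler('xyz',o['ee_rot'])
    return R.inv().apply(np.array(p)-o['tool_pos']).round(4)
E
python3 - <<'E'
from h import *
for n in('top','scene'):
    s=load(n);P=pts(s);hsv=cv2.cvtColor(s['image'],cv2.COLOR_RGB2HSV)
    Q=RT.inv().apply((P.reshape(-1,3)-O)).reshape(P.shape)  # tilted press coords
    m=(abs(P[:,:,0]-.57)<.15)&(abs(P[:,:,1]-.18)<.17)&(P[:,:,2]>.03)&(P[:,:,2]<.2)
    br=m&(cv2.inRange(hsv,(15,80,60),(32,255,255))>0)
    q=Q[br]; print(n,'brass xyz tilt pct',np.percentile(q,[2,25,50,75,98],axis=0).round(4).tolist())
    zt=np.percentile(q[:,2],90)
    t=q[q[:,2]>zt-.0025]; print('  tip',len(t),np.median(t,0).round(4),t.min(0).round(4),t.max(0).round(4),'mid',((t.min(0)+t.max(0))/2).round(4))
    h,e=np.histogram(Q[m&~br][:,2],bins=np.arange(-.05,.2,.0025)+0)
    print('  z hist',[(e[i].round(4),h[i]) for i in np.argsort(-h)[:6]])
    bl=m&(hsv[:,:,2]<45)&(Q[:,:,2]>zt-.027)&(Q[:,:,2]<zt+.02)&(abs(Q[:,:,1]-.215)<.05)
    q=Q[bl]; print('  post',len(q),q.min(0).round(4) if len(q) else '',q.max(0).round(4) if len(q) else '',np.median(q,0).round(4))
# sleeve: colour centroid of rim via green mask rays at z=.05, plus depth at top
E
```

```text
top brass xyz tilt pct [[0.0327, 0.1101, 0.093], [0.0425, 0.1186, 0.1145], [0.0506, 0.1257, 0.1174], [0.06, 0.1323, 0.1196], [0.0662, 0.1413, 0.1237]]
  tip 73 [0.0505 0.124  0.1203] [0.0329 0.1084 0.1187] [0.066  0.1414 0.1262] mid [0.0495 0.1249 0.1224]
  z hist [(np.float64(0.0825), np.int64(621)), (np.float64(0.08), np.int64(581)), (np.float64(0.07), np.int64(489)), (np.float64(0.085), np.int64(433)), (np.float64(0.0725), np.int64(368)), (np.float64(0.0675), np.int64(348))]
  post 54 [0.042  0.2065 0.0964] [0.0564 0.2207 0.1312] [0.0516 0.2129 0.1258]
scene brass xyz tilt pct [[0.032, -0.0184, 0.0906], [0.057, 0.1167, 0.0995], [0.059, 0.1228, 0.108], [0.0613, 0.13, 0.1173], [0.0668, 0.2092, 0.1798]]
  tip 36 [0.0552 0.122  0.1208] [ 0.0164 -0.0303  0.1186] [0.1169 0.1411 0.1914] mid [0.0667 0.0554 0.155 ]
  z hist [(np.float64(0.0725), np.int64(476)), (np.float64(0.085), np.int64(417)), (np.float64(0.0825), np.int64(147)), (np.float64(0.06), np.int64(146)), (np.float64(0.07), np.int64(144)), (np.float64(0.0625), np.int64(133))]
  post 91 [0.0412 0.2039 0.0943] [0.0551 0.2195 0.1317] [0.0485 0.2105 0.113 ]
```

```bash
cat >> h.py <<'E'
SX,SZ=.0495,.0875
def W(x,y,z): return O+RT.apply([x,y,z])
E
python3 - <<'E'
from h import *
print('seat',W(SX,.124,SZ),'tip',W(SX,.124,SZ+.03),'post',W(SX,.2137,SZ+.02),'seat q0',W(SX,.14,SZ), 'axis z',RT.apply([0,0,1]))
p=W(SX,.2137+.025,SZ+.02)
print(p,'above',to(p+[0,0,.12]),'y dir tool',Ro.from_euler('xyz',robot.get_obs()['ee_rot']).inv().apply(RT.apply([0,1,0])))
E
```

```text
seat [0.5632279  0.16052149 0.10052722] tip [0.54833363 0.15874368 0.12650798] post [0.54266707 0.24840404 0.11784773] seat q0 [0.56133157 0.17640872 0.10052722] axis z [-0.49647579 -0.05926038  0.8660254 ]
[0.53970405 0.27322783 0.11784773] above [-0.4664 -0.1643 -0.0332] y dir tool [ 0.33404137  0.94255665 -0.00182176]
```

carry_out([
  [[-0.466,-0.164,-0.033],-1.95,-1],
  [[-0.466,-0.164,-0.033],-1.95,-1],
  [[-0.466,-0.164,-0.033],-1.95,-1],
  [[-0.466,-0.164,-0.033],-1.95,-1],
  [[-0.466,-0.164,-0.033],-1.95,-1],
  [[-0.466,-0.164,-0.033],-1.95,-1],
  [[-0.466,-0.164,-0.033],-1.95,-1],
  [[-0.466,-0.164,-0.033],-1.95,-1],
  [[-0.466,-0.164,-0.033],-1.95,-1],
  [[-0.466,-0.164,-0.033],-1.95,-1],
])

```text
time: 1.35
tool_pos: [0.5392, 0.2739, 0.2377]
ee_rot: [3.141, -0.002, -3.024]
wrist_force: [0.2, 0.0, 0.3]
width: 0.0938
finger_force: 0.0
```

carry_out([
  [[0,0,0.06],0,-1],
  [[0,0,0.1],0,-1],
  [[0,0,0.12],0,-1],
  [[0,0,0.12],0,-1],
  [[0,0.01,0.12],0,-1],
  [[0,0.015,0.12],0,-1],
  [[0,0.02,0.12],0,-1],
  [[0,0.025,0.12],0,-1],
  [[0,0.028,0.12],0,-1],
  [[0,0.028,0.12],0,-1],
])

```text
time: 2.6
tool_pos: [0.5365, 0.3022, 0.1187]
ee_rot: [3.141, 0.001, -3.023]
wrist_force: [0.9, -3.1, 1.4]
width: 0.0938
finger_force: 1.5
```

Contact is made and the carriage is dragging. I'll nudge it on to the stop.

carry_out([
  [[0,0.002,0],0,-1],
  [[0,0.004,0],0,-1],
  [[0,0.005,0],0,-1],
  [[0,0.005,0],0,-1],
])

```text
time: 3.1
tool_pos: [0.5363, 0.3039, 0.1183]
ee_rot: [-3.136, 0.0, -3.024]
wrist_force: [2.0, -9.7, 2.8]
width: 0.0937
finger_force: 4.8
```

carry_out([
  [[0,-0.02,0],0,-1],
  [[0,-0.02,-0.06],0,-1],
  [[0,-0.02,-0.12],0,-1],
  [[0.06,-0.02,-0.14],0,-1],
  [[0.12,-0.02,-0.14],0,-1],
  [[0.18,-0.05,-0.14],0,-1],
  [[0.24,-0.08,-0.14],0,-1],
  [[0.25,-0.14,-0.14],0,-1],
  [[0.25,-0.2,-0.14],0,-1],
  [[0.25,-0.26,-0.14],0,-1],
])

```text
time: 4.35
tool_pos: [0.3174, 0.0187, 0.258]
ee_rot: [3.139, 0.002, -3.02]
wrist_force: [1.6, -0.3, 0.0]
width: 0.094
finger_force: 0.0
```

```bash
python3 - <<'E'
from h import *
for n in('top','scene'):
    s=snap(n,n+'2');P=pts(s);hsv=cv2.cvtColor(s['image'],cv2.COLOR_RGB2HSV)
    Q=RT.inv().apply((P.reshape(-1,3)-O)).reshape(P.shape)
    m=(abs(Q[:,:,0]-SX)<.04)&(abs(Q[:,:,1]-.14)<.04)&(Q[:,:,2]>.08)&(Q[:,:,2]<.15)
    br=m&(cv2.inRange(hsv,(15,80,60),(32,255,255))>0)
    # ray-cast brass mask onto tip plane z'=SZ+.03
    K=s['mtx'];c=-s['R'].T@s['t'];v,u=np.nonzero(br)
    d=np.c_[(u-K[0,2])/K[0,0],(v-K[1,2])/K[1,1],np.ones(len(u))]@s['R']
    c2=RT.inv().apply(c-O);d2=RT.inv().apply(d);k=(SZ+.03-c2[2])/d2[:,2];x=c2+d2*k[:,None]
    print(n,'brass cast',x.min(0).round(4),x.max(0).round(4),x.mean(0).round(4),'rel z of brass',np.percentile(Q[br][:,2],[50,90]).round(4))
    w=m&(hsv[:,:,1]<40)&(hsv[:,:,2]>140)&(abs(Q[:,:,2]-SZ)<.006); q=Q[w]; print('  flange',len(q),q.min(0).round(4),q.max(0).round(4),np.median(q,0).round(4))
o=robot.get_obs();print(o['tool_pos'],o['ee_rot'],o['joint_positions'].round(2)); p=[.4536,-.358,.137]; print(to(p))
E
```

```text
top brass cast [0.0309 0.12   0.1175] [0.0724 0.1575 0.1175] [0.0515 0.1398 0.1175] rel z of brass [0.1171 0.121 ]
  flange 182 [0.017  0.1105 0.082 ] [0.0775 0.1702 0.0933] [0.0612 0.1477 0.0877]
scene brass cast [0.0267 0.0664 0.1175] [0.1343 0.1599 0.1175] [0.0832 0.1116 0.1175] rel z of brass [0.1083 0.1204]
  flange 224 [0.0419 0.1003 0.0815] [0.0895 0.1796 0.0928] [0.0737 0.1392 0.0862]
[0.3179328  0.01424343 0.25757542] [ 3.14092254e+00 -1.58701967e-04 -3.03640160e+00] [-0.13 -0.45  1.72  0.    1.87 -1.81]
[-0.0959 -0.3845  0.1203]
```

carry_out([
  [[0,-0.06,0],0.3,-1],
  [[-0.03,-0.12,0],0.6,-1],
  [[-0.06,-0.18,0],0.6,-1],
  [[-0.096,-0.24,0.03],0.6,-1],
  [[-0.096,-0.3,0.06],0.6,-1],
  [[-0.096,-0.36,0.1],0.6,-1],
  [[-0.096,-0.3845,0.12],0.6,-1],
  [[-0.096,-0.3845,0.12],0.6,-1],
  [[-0.096,-0.3845,0.12],0.6,-1],
])

```text
time: 5.58
tool_pos: [0.4596, -0.3498, 0.1381]
ee_rot: [3.139, 0.0, -3.127]
wrist_force: [-0.4, -0.6, 1.0]
width: 0.0935
finger_force: 0.0
```

```bash
python3 - <<'E'
from h import *
s=snap('wrist','wrist1')
o=robot.get_obs();print(o['tool_pos'],o['ee_rot'],s['mtx'],-s['R'].T@s['t'],s['R'][2])
hsv=cv2.cvtColor(s['image'],cv2.COLOR_RGB2HSV)
g=cv2.inRange(hsv,(50,90,40),(80,255,255))
nn,lab,st,ce=cv2.connectedComponentsWithStats(g);print([ (st[i].tolist(),ce[i].round(1).tolist()) for i in range(1,nn) if st[i,4]>60])
E
```

```text
[ 0.45993278 -0.34984196  0.13946756] [ 3.14101668e+00  1.94406189e-03 -3.12625685e+00] [[371.64829954   0.         324.376088  ]
 [  0.         371.64829954 242.6007988 ]
 [  0.           0.           1.        ]] [ 0.37874278 -0.35201843  0.31796905] [ 0.27647728  0.00563355 -0.96100394]
[([279, 201, 65, 70, 1286], [308.0, 236.4])]
```

View pics/wrist1.png

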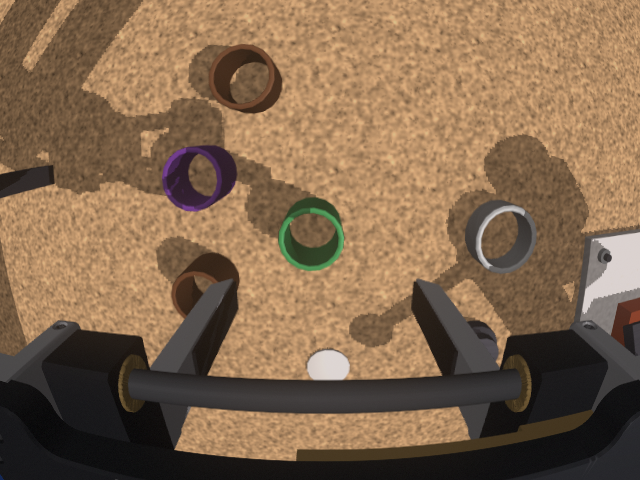

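The wrist view shows the green sleeve's rim at about (311,238), with the purple tube and the two brown ones at left and above, and the ring at right.

```bash
cat >> h.py <<'E'
def fish(s,u,v,z):
    K=s['mtx'];a=np.array([u-K[0,2],v-K[1,2]])/K[0,0];r=np.hypot(*a)
    d=np.r_[np.sin(r)*a/r,np.cos(r)]@s['R'];c=-s['R'].T@s['t'];return c+d*(z-c[2])/d[2]
E
python3 - <<'E'
from h import *
s=load('wrist');p=fish(s,311.3,238.3,.05);print(p, 'right/bottom edge',fish(s,344,239,.05),fish(s,279,239,.05),fish(s,311.5,271,.05))
print(to([p[0],p[1],.017]))
E
```

```text
[ 0.45262063 -0.3602756   0.05      ] right/bottom edge [ 0.45283238 -0.33578995  0.05      ] [ 0.45347936 -0.38459672  0.05      ] [ 0.47869124 -0.36002968  0.05      ]
[ 0.0077 -0.0104  0.1224]
```

carry_out([
  [[0.007,-0.0095,0],0,-1],
  [[0.007,-0.0095,0.05],0,-1],
  [[0.007,-0.0095,0.1],0,-1],
  [[0.007,-0.0095,0.122],0,-1],
  [[0.007,-0.0095,0.122],0,0.3],
  [[0.007,-0.0095,0.122],0,0.3],
  [[0.007,-0.0095,0.122],0,0.3],
  [[0.007,-0.0095,0.122],0,0.3],
  [[0.007,-0.0095,0.122],0,0.3],
])

```text
time: 6.75
tool_pos: [0.4525, -0.3612, 0.0174]
ee_rot: [-3.141, 0.001, -3.128]
wrist_force: [-1.1, 1.0, 2.0]
width: 0.05
finger_force: 30.0
```

carry_out([
  [[0,0,-0.06],0,0.3],
  [[0.03,0,-0.12],0,0.3],
  [[0.07,0,-0.17],0,0.3],
  [[0.11,0.04,-0.21],0,0.3],
  [[0.14,0.09,-0.24],0,0.3],
  [[0.15,0.15,-0.24],0,0.3],
  [[0.15,0.21,-0.24],0,0.3],
  [[0.15,0.27,-0.24],-0.6,0.3],
  [[0.15,0.33,-0.24],-0.6,0.3],
  [[0.15,0.39,-0.24],-0.6,0.3],
])

```text
time: 8.0
tool_pos: [0.2961, 0.0285, 0.2565]
ee_rot: [-3.141, 0.002, -3.024]
wrist_force: [1.0, 0.8, -0.8]
width: 0.0498
finger_force: 30.0
```

carry_out([
  [[0,0.06,0],0,0.3],
  [[0,0.12,0],0,0.3],
  [[0,0.14,0],0,0.3],
  [[0,0.14,0],0,0.3],
  [[0,0.14,0],0,0.3],
])

```text
time: 8.62
tool_pos: [0.2802, 0.1652, 0.2564]
ee_rot: [-3.141, -0.0, -3.024]
wrist_force: [-0.4, -1.1, -0.8]
width: 0.0498
finger_force: 30.0
```

```bash
sed -i 's/^SX,SZ=.*/SX,SZ=.0485,.0875/' h.py; python3 - <<'E'
from h import *
o=robot.get_obs();print(o['time'],o['tool_pos'],o['ee_rot'],o['width'],o['joint_positions'].round(2))
T=W(SX,.14,SZ+.03); ex=RT.apply([1,0,0])*1; hx=np.array([np.cos(YAW),np.sin(YAW),0]); print('tip',T)
# sleeve upright, centre 5mm beyond tip in press x; sleeve bottom = TCP-.017; bottom 15 mm above tip
p=T+hx*.005+[0,0,.017+.02]; print(p,to(p))
E
```

```text
8.625 [0.28018043 0.16517444 0.25637835] [-3.14103261e+00 -6.23690328e-05 -3.02385018e+00] 0.049797719361878635 [ 0.36 -0.43  1.71 -0.    1.86 -1.33]
tip [0.54557737 0.17452826 0.12600798]
[0.55054213 0.17512087 0.16300798] [-0.2697 -0.0218  0.0934]
```

carry_out([
  [[-0.06,-0.01,0],0,0.3],
  [[-0.12,-0.022,0],0,0.3],
  [[-0.18,-0.022,0],0,0.3],
  [[-0.24,-0.022,0.02],0,0.3],
  [[-0.27,-0.022,0.05],0,0.3],
  [[-0.27,-0.022,0.08],0,0.3],
  [[-0.27,-0.022,0.093],0,0.3],
  [[-0.27,-0.022,0.093],0,0.3],
  [[-0.27,-0.022,0.093],0,0.3],
])

```text
time: 9.75
tool_pos: [0.5515, 0.1756, 0.1656]
ee_rot: [3.141, 0.003, -3.024]
wrist_force: [-0.7, -0.2, -0.5]
width: 0.0502
finger_force: 30.0
```

```bash
python3 - <<'E'
from h import *
o=robot.get_obs();print(o['time'],o['tool_pos'],o['ee_rot'],o['wrist_force'],o['width'])
a=snap('scene')['image'][170:290,350:500];b=snap('wrist')['image']
v=np.hstack([cv2.resize(a,(500,400),interpolation=2),]);
b=cv2.resize(b[140:380,170:470],(500,400))
cv2.imwrite('pics/c1.png',np.vstack([v[100:],b[:300]])[:,:,::-1])
E
```

```text
9.75 [0.55152037 0.17561835 0.16558028] [ 3.14125589  0.00341836 -3.02370241] [-0.67429084 -0.197878   -0.53752453] 0.05016625682651386
```

View pics/c1.png

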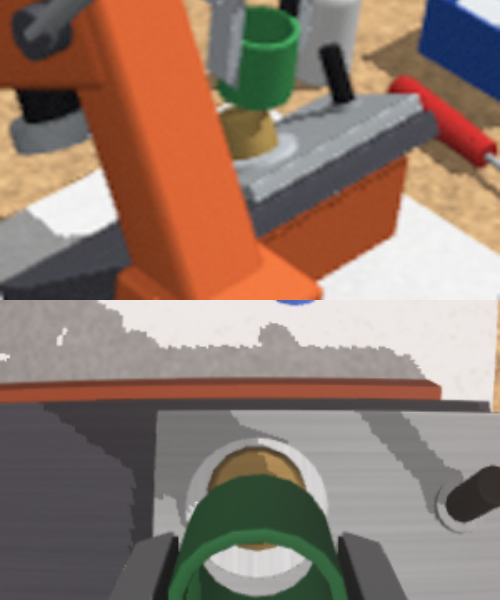

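The scene crop (top) shows the sleeve above the spigot. The wrist crop (bottom) shows it centred sideways over the flange, both at about column 257. I'll lower it gently to first contact.

carry_out([
  [[0,0,0.01],0,0.3],
  [[0,0,0.018],0,0.3],
  [[0,0,0.022],0,0.3],
  [[0,0,0.026],0,0.3],
  [[0,0,0.028],0,0.3],
  [[0,0,0.028],0,0.3],
])

```text
time: 10.6
tool_pos: [0.5501, 0.1753, 0.1367]
ee_rot: [-3.141, -0.001, -3.023]
wrist_force: [-3.7, -1.8, 5.8]
width: 0.0501
finger_force: 30.0
```

carry_out([
  [[0.003,0,0],0,0.3],
  [[0.007,0,0],0,0.3],
  [[0.01,0,0.001],0,0.3],
  [[0.013,0,0.0015],0,0.3],
  [[0.013,0,0.0015],0,0.3],
])

```text
time: 11.22
tool_pos: [0.5428, 0.1749, 0.1361]
ee_rot: [3.141, 0.013, -3.023]
wrist_force: [8.8, 1.3, -0.5]
width: 0.0501
finger_force: 30.0
```

```bash
cat >> h.py <<'E'
def look(f):
    o=robot.get_obs();print(o['time'],o['tool_pos'].round(4),o['ee_rot'].round(4),o['wrist_force'].round(1),o['wrist_torque'].round(2),o['width'])
    a=snap('scene')['image'][150:290,370:490];b=snap('wrist')['image'];t=snap('top')['image'][150:270,180:300]
    g=pts(load('scene'));im=load('scene')['image'];hsv=cv2.cvtColor(im,cv2.COLOR_RGB2HSV)
    m=(cv2.inRange(hsv,(50,90,40),(80,255,255))>0)&(np.linalg.norm(g-o['tool_pos'],axis=-1)<.08)
    q=RT.inv().apply(g[m]-O); print('green z (tilt frame) rel seat',np.percentile(q[:,2]-SZ,[1,50,99]).round(4),'world',g[m].min(0),g[m].max(0))
    cv2.imwrite(f'pics/{f}.png',np.hstack([cv2.resize(a,(400,467),interpolation=2),cv2.resize(b[100:400,190:450],(400,467))])[:,:,::-1])
E
python3 -c "
from h import *
look('c2')"
```

```text
11.225 [0.5428 0.1749 0.1361] [ 3.1413  0.0133 -3.0235] [ 8.8  1.3 -0.5] [ 0.05 -1.98 -0.01] 0.05005917564479149
green z (tilt frame) rel seat [0.0158 0.0507 0.0754] world [0.51774165 0.15007437 0.11811802] [0.57056013 0.20597122 0.17353775]
```

View pics/c2.png

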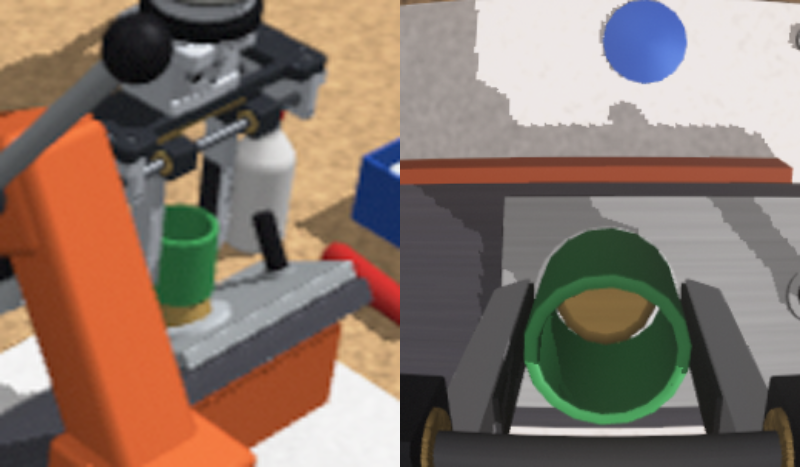

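The wrist crop shows the sleeve over the spigot tip, engaged but still nearly upright, with its far inner wall bearing on the spigot. I keep pulling it over towards the robot.

carry_out([
  [[0.003,0,0.0005],0,0.3],
  [[0.006,0,0.001],0,0.3],
  [[0.009,0,0.002],0,0.3],
  [[0.012,0,0.003],0,0.3],
  [[0.012,0,0.003],0,0.3],
])

```text
time: 12.0
tool_pos: [0.5303, 0.1729, 0.1331]
ee_rot: [-3.141, 0.012, -3.024]
wrist_force: [8.7, -1.5, 0.1]
width: 0.049
finger_force: 29.8
```

```bash
python3 -c "
from h import *
look('c3')"
```

```text
12.0 [0.5303 0.1729 0.1331] [-3.141   0.0117 -3.0239] [ 8.7 -1.5  0.1] [-0.1  -1.68 -0.08] 0.04901057656202953
green z (tilt frame) rel seat [0.0201 0.0526 0.0748] world [0.51032789 0.14749064 0.11891959] [0.56827991 0.19836166 0.17467409]
```

View pics/c3.png

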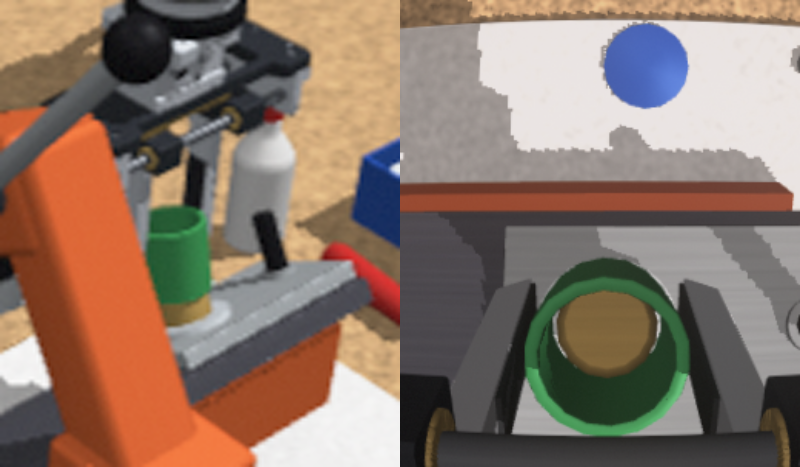

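The sleeve is now leaning, with the brass tip visible inside its bore at wrist crop (607,333). I follow the axis down with a slight pull towards the robot.

carry_out([
  [[0.004,0,0.001],0,0.3],
  [[0.005,0,0.003],0,0.3],
  [[0.005,0,0.005],0,0.3],
  [[0.004,0,0.007],0,0.3],
  [[0.003,0,0.009],0,0.3],
  [[0.003,0,0.009],0,0.3],
])

```text
time: 12.9
tool_pos: [0.5259, 0.1728, 0.124]
ee_rot: [3.142, 0.008, -3.023]
wrist_force: [5.7, -0.6, 3.6]
width: 0.0488
finger_force: 30.0
```

```bash
python3 -c "
from h import *
look('c4')"
```

```text
12.9 [0.5259 0.1728 0.124 ] [ 3.1415  0.0081 -3.0234] [ 5.7 -0.6  3.6] [-0.12 -1.32 -0.05] 0.04879898377364503
green z (tilt frame) rel seat [0.0136 0.0466 0.0665] world [0.50731296 0.14905651 0.08669638] [0.56955926 0.21865449 0.16778287]
```

carry_out([
  [[0,0,0],0,-0.2],
  [[0,0,0],0,-0.2],
  [[-0.005,0,0],0,-0.2],
  [[-0.01,0,0],0,-0.2],
  [[-0.0135,0,0],0,-0.2],
  [[-0.0135,0,0],0,-0.2],
  [[-0.0135,0,0],0,-0.2],
])

```text
time: 13.92
tool_pos: [0.5364, 0.1742, 0.1219]
ee_rot: [3.142, -0.0, -3.023]
wrist_force: [-0.0, -0.1, 0.1]
width: 0.0567
finger_force: 0.0
```

```bash
python3 -c "
from h import *
look('c5')
print(RT.inv().apply(robot.get_obs()['tool_pos']+[0,0,.019]-W(SX,.14,SZ)))"
```

```text
13.925 [0.5364 0.1742 0.1219] [ 3.1415e+00 -2.0000e-04 -3.0231e+00] [-0.  -0.1  0.1] [ 0.02  0.01 -0.02] 0.05669891294821587
green z (tilt frame) rel seat [0.0043 0.0329 0.0536] world [0.51082581 0.15089385 0.08202119] [0.57661098 0.22731399 0.15647097]
[-0.00045287  0.0008017   0.04763772]
```

View pics/c5.png

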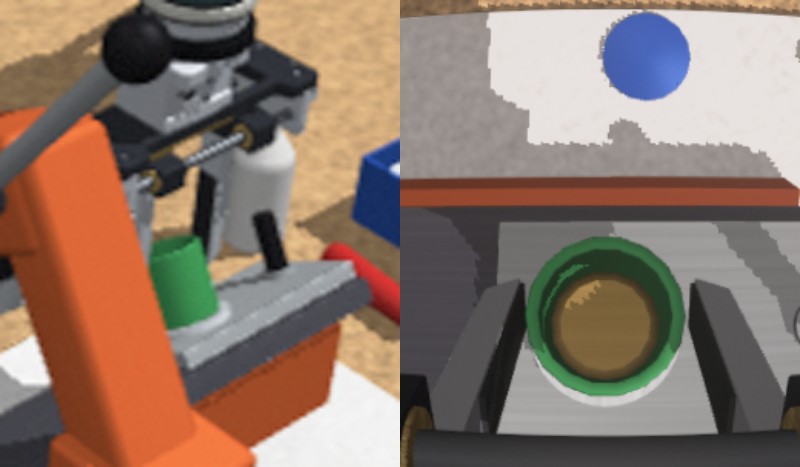

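The sleeve dropped down the spigot: the scene crop shows it leaning with its bottom at the flange, and the wrist crop shows the bore concentric with the brass. Next I press it home from above, with the fingertips on both sides of the rim.

carry_out([
  [[0,0,-0.025],0,-0.2],
  [[0,0,-0.045],0,-0.2],
  [[0,0,-0.045],0,0.15],
  [[0,0,-0.045],0,0.15],
  [[0,0,-0.045],0,0.15],
  [[0,0,-0.035],0,0.15],
  [[0,0,-0.03],0,0.15],
  [[0,0,-0.027],0,0.15],
  [[0,0,-0.025],0,0.15],
  [[0,0,-0.025],0,0.15],
])

```text
time: 15.32
tool_pos: [0.5364, 0.1741, 0.148]
ee_rot: [-3.141, 0.001, -3.023]
wrist_force: [-2.3, -0.7, 4.3]
width: 0.0404
finger_force: 2.0
```

carry_out([
  [[-0.001,0,0.002],0,0.15],
  [[-0.003,0,0.005],0,0.15],
  [[-0.005,0,0.009],0,0.15],
  [[-0.005,0,0.009],0,0.15],
])

```text
time: 15.82
tool_pos: [0.5397, 0.1741, 0.1463]
ee_rot: [-3.141, 0.001, -3.023]
wrist_force: [-16.6, -5.0, 30.2]
width: 0.0401
finger_force: 17.9
```

carry_out([
  [[0.005,0,-0.009],0,0.15],
  [[0.005,0,-0.04],0,0.15],
  [[0.005,0,-0.1],0,0.15],
  [[0.005,0,-0.1],0,0.15],
])

```text
time: 16.32
tool_pos: [0.5391, 0.1749, 0.2439]
ee_rot: [3.14, 0.012, -3.023]
wrist_force: [-0.5, -0.2, 0.3]
width: 0.0399
finger_force: 0.0
```

```bash
python3 - <<'E'
from h import *
look('c6')
s=load('scene');P=pts(s);hsv=cv2.cvtColor(s['image'],cv2.COLOR_RGB2HSV);Q=RT.inv().apply(P.reshape(-1,3)-W(SX,.14,SZ)).reshape(P.shape)
for n in('scene','top'):
    s=load(n);P=pts(s);hsv=cv2.cvtColor(s['image'],cv2.COLOR_RGB2HSV);Q=RT.inv().apply(P.reshape(-1,3)-W(SX,.14,SZ)).reshape(P.shape)
    g=(cv2.inRange(hsv,(50,90,40),(80,255,255))>0)&(np.linalg.norm(Q,axis=-1)<.1);q=Q[g];print(n,len(q),np.percentile(q,[2,50,98],axis=0).round(4).tolist())
    r=q[q[:,2]>np.percentile(q[:,2],80)];print('rim z',np.median(r[:,2]),((r.min(0)+r.max(0))/2).round(4))
E
```

```text
16.325 [0.5391 0.1749 0.2439] [ 3.1402  0.0117 -3.0229] [-0.5 -0.2  0.3] [ 0.07  0.02 -0.02] 0.03994486674413429Traceback (most recent call last):
  File "<stdin>", line 2, in <module>
  File "h.py", line 29, in look
    q=RT.inv().apply(g[m]-O); print('green z (tilt frame) rel seat',np.percentile(q[:,2]-SZ,[1,50,99]).round(4),'world',g[m].min(0),g[m].max(0))
                                                                    ~~~~~~~~~~~~~^^^^^^^^^^^^^^^^^^^^^
    return _quantile_unchecked(
        a, q, axis, out, overwrite_input, method, keepdims, weights)
    return _ureduce(a,
                    func=_quantile_ureduce_func,
    ...<5 lines>...
                    overwrite_input=overwrite_input,
                    method=method)
    r = func(a, **kwargs)
    result = _quantile(arr,
                       quantiles=q,
    ...<2 lines>...
                       out=out,
                       weights=wgt)
    slices_having_nans = np.isnan(arr[-1, ...])
                                  ~~~^^^^^^^^^
IndexError: index -1 is out of bounds for axis 0 with size 0
```

```bash
cat >> h.py <<'E'
def sleeve(yc):
  for n in('scene','top'):
    s=snap(n);P=pts(s);hsv=cv2.cvtColor(s['image'],cv2.COLOR_RGB2HSV);Q=RT.inv().apply(P.reshape(-1,3)-W(SX,yc,SZ)).reshape(P.shape)
    g=(cv2.inRange(hsv,(50,90,40),(80,255,255))>0)&(np.linalg.norm(Q,axis=-1)<.1);q=Q[g];print(n,len(q))
    if len(q)<9: continue
    print(np.percentile(q,[2,50,98],axis=0).round(4).tolist())
    r=q[q[:,2]>np.percentile(q[:,2],75)];print(' rim z',np.median(r[:,2]),((r.min(0)+r.max(0))/2).round(4))
    w=(np.linalg.norm(Q,axis=-1)<.05)&(hsv[:,:,1]<40)&(hsv[:,:,2]>140)&(abs(Q[:,:,2])<.004); print(' flange',w.sum(),np.median(Q[w][:,2]) if w.any() else '')
    br=(np.linalg.norm(Q,axis=-1)<.05)&(cv2.inRange(hsv,(15,80,60),(32,255,255))>0); print(' brass',br.sum(),np.median(Q[br],axis=0) if br.any() else '')
E
python3 - <<'E'
from h import *
sleeve(.14)
o=robot.get_obs();print(o['tool_pos'],o['ee_rot'])
# pre-push pose: fingers beyond post on +y side, closing axis along x (turn 90 deg)
p=W(SX,.23+.05,SZ+.02);print('post+50 at mid',p,to(p))
E
```

```text
scene 422
[[-0.027, -0.0232, 0.0044], [0.0134, -0.0067, 0.033], [0.0216, 0.0197, 0.0532]]
 rim z 0.05051954109096908 [-0.003  -0.0008  0.0502]
 flange 191 -0.0011495195458062267
 brass 5 [ 0.00334531 -0.02370456  0.02386396]
top 154
[[-0.0259, -0.0075, 0.005], [-0.0111, 0.0104, 0.0448], [0.0221, 0.0233, 0.0556]]
 rim z 0.052003376239338386 [-0.0019  0.0065  0.0535]
 flange 77 -0.0017881771644816492
 brass 109 [-0.00203477  0.00377229  0.03045328]
[0.53560539 0.17407033 0.23541673] [-3.14129263 -0.0041131  -3.02300832]
post+50 at mid [0.53394923 0.31413409 0.11734773] [-0.0154  0.1393  0.118 ]
```

```bash
python3 - <<'E'
from h import *
s=load('scene')['image'];u,v=420,235
a=cv2.resize(s[205:265,385:465],(533,400),interpolation=2)
b=cv2.resize(load('top')['image'][175:245,195:260],(260,280),interpolation=2)
c=np.zeros((400,800,3),np.uint8);c[:,:533]=a;c[:280,535:795]=b
cv2.imwrite('pics/c6.png',c[:,:,::-1])
E
```

```text
(no output)
```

View pics/c6.png

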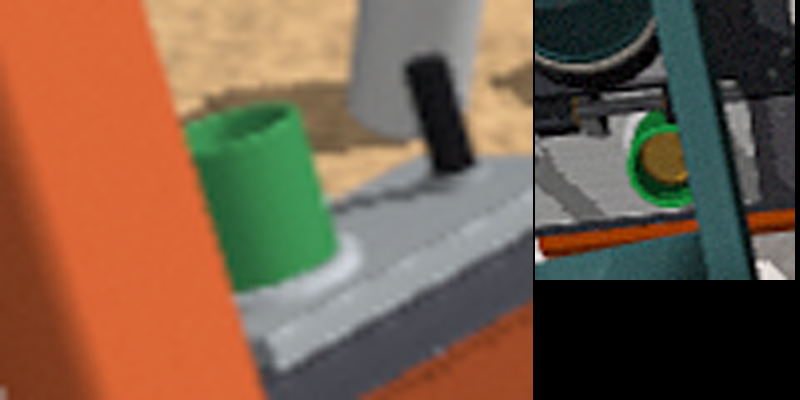

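The crop shows the sleeve leaning with the spigot, its lower rim on the white flange along (235,290)–(340,260) with no brass showing. It is seated. Now I turn the closed fingers by 90° and take them behind the post.

carry_out([
  [[0,0.04,0],1,0.5],
  [[0,0.08,0],2,1],
  [[-0.01,0.12,0],3,1],
  [[-0.019,0.131,0],4,1],
  [[-0.019,0.131,0],5,1],
  [[-0.019,0.131,0],6,1],
  [[-0.019,0.131,0],7,1],
  [[-0.019,0.131,0],8,1],
  [[-0.019,0.131,0],9,1],
  [[-0.019,0.131,0],9,1],
])

```text
time: 17.82
tool_pos: [0.5392, 0.3063, 0.2359]
ee_rot: [-3.138, 0.001, 1.691]
wrist_force: [-0.7, -0.2, 0.7]
width: 0.0007
finger_force: 0.0
```

```bash
python3 - <<'E'
from h import *
o=robot.get_obs();print(o['tool_pos'],o['ee_rot'],o['width'],o['joint_positions'].round(2))
print(to(W(SX,.272,SZ+.012)),to(W(SX,.106,SZ+.012)))
print('press dirs in tool',Ro.from_euler('xyz',o['ee_rot']).inv().apply(RT.apply(np.eye(3))).round(3))
E
```

```text
[0.53923991 0.3063077  0.23590684] [-3.13831460e+00  9.50910343e-04  1.69139234e+00] 0.0007127741151749303 [0.43 0.25 1.13 0.   1.77 0.3 ]
[5.000e-04 1.000e-04 1.255e-01] [-0.1655 -0.0002  0.1256]
press dirs in tool [[-0.002  0.864 -0.503]
 [ 1.     0.002 -0.001]
 [ 0.    -0.503 -0.864]]
```

carry_out([
  [[0,0,0.06],0,1],
  [[0,0,0.11],0,1],
  [[0,0,0.125],0,1],
  [[0,0,0.125],0,1],
  [[-0.015,0,0.125],0,1],
  [[-0.025,0,0.125],0,1],
  [[-0.035,0,0.125],0,1],
  [[-0.048,0,0.125],0,1],
  [[-0.062,0,0.125],0,1],
  [[-0.076,0,0.125],0,1],
])

```text
time: 19.08
tool_pos: [0.5502, 0.2323, 0.1156]
ee_rot: [3.136, -0.004, 1.69]
wrist_force: [0.7, 6.0, 3.5]
width: 0.0004
finger_force: 2.8
```

carry_out([
  [[-0.014,0,0],0,1],
  [[-0.028,0,0],0,1],
  [[-0.042,0,0],0,1],
  [[-0.054,0,0],0,1],
  [[-0.064,0,0],0,1],
  [[-0.072,0,0],0,1],
  [[-0.078,0,0],0,1],
  [[-0.082,0,0],0,1],
  [[-0.082,0,0],0,1],
])

```text
time: 20.2
tool_pos: [0.5578, 0.1489, 0.1123]
ee_rot: [-3.14, 0.001, 1.689]
wrist_force: [0.6, 2.5, 1.4]
width: 0.0001
finger_force: 1.1
```

```bash
python3 - <<'E'
from h import *
o=robot.get_obs();print(o['tool_pos'],o['wrist_force'],RT.inv().apply(o['tool_pos']-O))
E
```

```text
[0.55784701 0.14892993 0.11233362] [0.56142815 2.52416173 1.37733826] [0.04958628 0.11312789 0.10108304]
```

carry_out([
  [[-0.004,0,0],0,1],
  [[-0.007,0,0],0,1],
  [[-0.009,0,0],0,1],
  [[-0.011,0,0],0,1],
  [[-0.012,0,0],0,1],
  [[-0.012,0,0],0,1],
])

```text
time: 20.95
tool_pos: [0.5585, 0.1429, 0.1124]
ee_rot: [-3.14, -0.01, 1.692]
wrist_force: [-2.1, 15.1, 1.8]
width: 0.0002
finger_force: 7.5
```

carry_out([
  [[-0.003,0,0],0,1],
  [[-0.006,0,0],0,1],
  [[-0.006,0,0],0,1],
])

```text
time: 21.32
tool_pos: [0.5585, 0.1427, 0.1126]
ee_rot: [-3.141, -0.021, 1.694]
wrist_force: [-2.3, 26.6, 1.4]
width: 0.0008
finger_force: 13.5
```

carry_out([
  [[0.01,0,0],0,1],
  [[0.04,0,0],0,1],
  [[0.08,0,0],0,1],
  [[0.12,0,-0.03],0,1],
  [[0.14,0,-0.09],0,1],
  [[0.14,0.0,-0.12],0,1],
  [[0.14,-0.06,-0.12],0,1],
  [[0.14,-0.12,-0.12],0,1],
  [[0.14,-0.18,-0.12],0,1],
  [[0.14,-0.22,-0.12],0,0.8],
])

```text
time: 22.58
tool_pos: [0.3236, 0.2426, 0.2321]
ee_rot: [-3.141, 0.004, 1.688]
wrist_force: [-0.0, -1.0, 0.6]
width: 0.0072
finger_force: 0.0
```

```bash
python3 - <<'E'
from h import *
for n in('scene','top'):
    s=snap(n);P=pts(s);hsv=cv2.cvtColor(s['image'],cv2.COLOR_RGB2HSV);Q=RT.inv().apply(P.reshape(-1,3)-W(SX,0,SZ)).reshape(P.shape)
    b=(abs(Q[:,:,0])<.03)&(Q[:,:,1]>.05)&(Q[:,:,1]<.24)&(Q[:,:,2]>.003)&(Q[:,:,2]<.055)&(hsv[:,:,2]<70)
    q=Q[b];print(n,'post',b.sum(),(q.min(0).round(4),q.max(0).round(4),np.median(q,0).round(4)) if b.any() else '')
    g=(cv2.inRange(hsv,(50,90,30),(80,255,255))>0)&(np.linalg.norm(Q,axis=-1)<.1);q=Q[g];print(' green',len(q),np.percentile(q,[1,50,99],axis=0).round(4).tolist() if len(q) else '')
print(robot.get_obs()['time'],robot.get_obs()['wrist_force'])
E
```

```text
scene post 0 
 green 505 [[-0.0294, -0.0281, 0.0041], [0.0106, -0.0135, 0.0325], [0.0634, 0.0205, 0.0538]]
top post 56 (array([-0.0081,  0.0815,  0.0032]), array([0.0086, 0.0953, 0.0465]), array([0.0039, 0.0887, 0.0386]))
 green 0 
22.675 [ 0.50233998  0.11795164 -0.52168006]
```

```bash
python3 -c "
from h import *
print(robot.close_job())"
```

```text
the job is handed in; nothing more can be done
None
```

I handed the job in at about 23 s: the green sleeve is pressed onto the spigot and sits flush to within about 1–2 mm by camera, the carriage is against its stop under the ram, and the arm is clear with nothing else touched.

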